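Pack the stage bracket and dusting brush into the microscope accessory tray

TASK

Pack two parts away in the accessory tray. Take the T-shaped bracket out of the slotted rack, lay it flat on the grey rubber mat and let go of it, then take it again by its edges and lay it flat and fully down in the T-shaped compartment; also lay the dusting brush flat and fully down in the brush-shaped compartment. Leave the spare plate in the rack, the spatula in its compartment and the other things on the desk where they are.

Things in the scene. Friction and masses are not known exactly. Their poses are not given: they have to be found in the camera images.
- bracket: Loose T-shaped aluminium bracket, 12 mm thick, 0.14 kg: bar 120 x 26 mm, tab 34 wide x 34 mm long from the middle of one long edge (60 mm over all). Starts in a rack slot, standing on its long edge, tab up. Origin: middle of that edge. x along the bar, y through the thickness (+-6 mm, faces alike), z towards the tab's end (bar z 0 to 26, tab z 26 to 60, x +-17 mm).
- bracket_mid (a point): Point on the bracket halfway between the long edge and the tab's end (z = 30 mm in its frame), mid-thickness; axes as the bracket's.
- bracket_tab (a point): Point on the bracket at the middle of the tab's end (z = 60 mm in its frame).
- plate: Spare rectangular aluminium plate, 120 x 58 x 12 mm, standing on its long edge in the other slot of the rack: a bystander. Origin: middle of its lower edge; x along it, z up.
- rack: Fixed black plastic rack, 150 x 124 mm, 18 mm high, with two parallel slots, 75 mm apart centre to centre, each 15 mm wide, 126 mm long, 14 mm deep (slot floor 4 mm above the desk). Origin: centre of its underside; x along the slots, slots at y = +-37.5 mm. Each slot holds one part, in either order.
- mat: Fixed grey rubber mat on the desk, 170 (x) x 150 (y) mm, 2 mm thick. Origin: centre of its underside.
- tray: Fixed black tray 172 (x) x 264 (y) mm, rim 20 mm above the desk, holding three grey inserts side by side along its y, 84 mm apart, in any order. Origin: centre of its underside.
- insert_t: Fixed grey insert, 160 x 84 mm, with the T-shaped compartment, 6 mm deep (floor 14, rim 20 mm above the desk): bar part x +-64, y -34 to 0 mm; tab part x +-21 mm, up to y = 34 mm (4 mm play round the bracket, which stands 6 mm proud). Origin: centre of the underside, 8 mm below the compartment's floor; x along the bar, y towards the tab's end, z up.
- tseat_mid (a point): Where bracket_mid lies when the bracket is seated (14 mm above the insert's underside, 20 mm above the desk).
- tseat_tab (a point): Where bracket_tab lies when the bracket is seated: 30 mm from tseat_mid along the insert's y.
- brush: Loose flat dusting brush lying on the desk, 144 mm long, 15 mm thick (bristles 13 mm), 45 g: wooden handle 18 mm wide (x -80 to 20 mm), steel ferrule 30 mm wide (x 20 to 36), black bristle block 34 mm wide (x 36 to 64 mm). Origin: on the underside, near its balance point, on the handle 20 mm behind the ferrule; x towards the bristles, z up.
- brush_mid (a point): Point on the brush 7.5 mm above its origin, at mid-thickness.
- brush_tip (a point): Middle of the brush's bristle end (x = 64 mm), at mid-thickness.
- insert_b: Fixed grey insert, 160 x 84 mm, with the brush-shaped compartment, 6 mm deep (floor 14, rim 20 mm above the desk): handle part 26 mm wide (x -76 to 24 mm), head part 42 mm wide (x 24 to 76 mm); 4 mm play round the brush, which stands 9 mm proud. Origin: centre of the underside, 8 mm below the compartment's floor; x towards the bristle end, z up.
- bseat_mid (a point): Where brush_mid lies when the brush is seated: x = 8 mm in the insert, 21.5 mm above the desk.
- bseat_tip (a point): Where brush_tip lies when the brush is seated: 64 mm from bseat_mid along the insert's x.
- insert_s: Fixed grey insert, 160 x 84 mm, with a plain straight compartment that already holds the spatula.
- spatula: Steel spatula with black handle, 140 mm long, lying in the third compartment: a bystander. Origin: centre of its underside.
- jar: Small jar with white cap, 44 mm across, 58 mm high: a bystander. Origin: centre of its underside.
- lens: Black lens barrel, 48 mm across, 50 mm high: a bystander. Origin: centre of its underside.
- carton: Small cardboard box, 60 x 80 x 40 mm: a bystander. Origin: centre of its underside.
- filter: Black filter ring, 54 mm across, 10 mm high: a bystander. Origin: centre of its underside.
- dish: White shallow dish, 70 mm across, 16 mm high: a bystander. Origin: centre of its underside.
Things that resemble listed ones, but are neither listed nor needed, are in the scene too. Leave any orange or yellow look-alike of the bracket alone.

How it is judged:
By the outcome, as a careful person would: the job done as asked, in the order asked, and still so for the second after the job is handed in, with the robot touching nothing.
It also fails if it takes over 69 s, if anything falls off the work surface, if the arm or the gripper's body presses on something with over 40 N, if the wrist force passes 120 N, or if a joint passes its speed limit or range.

ROBOT

A 6-joint arm with a two-finger parallel gripper is mounted at the origin on the work surface. World frame = base frame: x ahead of the robot, y to its left, z up, the work surface at z = 0. Lengths are in m, angles in rad, forces in N, time in s.
With the tool pointing down it reaches from about 0.325 to 1 m from the base axis. Payload 5.1 kg.
Tool frame: the origin (TCP) lies at the very end of the fingers, on their centre line; the grasp point (between the pads) lies 19 mm behind it; z points along the fingers, y is the line along which they close (so a half turn about z gives the same grasp; the last joint's range is limited). The gripper opens to 85 mm and grips with 20 to 120 N. Pads are 22 mm wide; open, the fingers measure 114 mm over their backs; the gripper's body (76 mm by 85 mm) begins 54 mm behind the grasp point. The pads swing forward as they close: fully open they stand 13 mm farther back than shut.
Start: joints at [1.054, 0.124, 1.65, -0, 1.367, -0.083], TCP at [0.273, 0.59, 0.231] pointing down, gripper open.
Joint ranges: [-2.61, 2.61], [-1.02, 2.33], [0.03, 2.71], [-1.35, 4.49], [0.32, 2.68], [-2.91, 2.91]. Speed limits (rad/s): [2.57, 2.57, 3.14, 3.14, 3.14, 3.14].

INTERFACE

Orientations are given as a unit quaternion [w, x, y, z].
In Python, from workcell import observe, imaging, ticket gives the robot as it stands. The module is installed in compiled form; this text tells all that it offers.
- The arm moves only by the tool carry_out, never from a script. Its argument "commands" is a list of rows, each an object with "travel": the shift along the tool's x, y, z as a fraction of full scale, a list of three; "roll": the turn about the tool's z as a fraction of full scale; "hand": the opening, from -1 (shut) to 1 (fully open). In form: [{"travel": [dx, dy, dz], "roll": roll, "hand": hand}, ...]. A call has 1 to 8 rows; each row shifts and turns the commanded pose from where the row before left it, along the tool's axes as they then stand; what a row does not reach is not made up. Full scale, the value 1, is 0.05 m for a shift and 10 degrees for a turn. A row lasts 1/8 s, in which the tool goes at most 62.5 mm and 10.7 degrees, less where a joint would pass 70% of its speed; a pose out of reach is approached as far as the arm can. A call with a number of a shift or a turn outside -1 to 1 is refused whole. A call with a gripper value outside its range is refused whole. The fingers move at their own pace and stop on an object; the grip force is fixed at half the most. Time passes only in rows, so rows that do not move let the fingers close. It gives the time, the measured TCP pose, the force, the opening and the grip force at its end, in the units of the state.
- observe(): the state, without advancing time (a new reading comes with each control period).
- imaging.snapshot(name): name is "side" or "top" or "wrist"; returns a dict with "color" (400x640x3 uint8, red, green, blue), "intrinsics" (3x3 intrinsics, pixels), "k1" (the pictures are not rectified: a ray, as slopes to the right and down, at radius r is drawn at 1 + k1 r^2 times it, then the intrinsics apply), "rvec" (rotation vector, rad) and "tvec" (3), from world to camera coordinates, as OpenCV has them. Camera axes: x right, y down, z forward; pixel columns grow to the right and rows downward; lengths in m; the calibration is good to about 2 mm. A picture is of the moment at which its call begins. There is no depth.
- ticket.hand_in(): hands the job in; it is judged then, once.
Trained networks look in a picture, given as the dict that the camera call returned (one of the last four; its "shot" number tells which), for a name from the list of things; names that differ only in an ending like _2 or _b are one class to them, and where a whole thing is asked for, a point or a joint stands for the part that bears it (a point fixed in the world has none). Each returns a list of dicts, best first, with "score" (0 to 1); they miss things now and then, are a little off and sometimes report something else, mostly with a low value. They report only what shows in the picture. A call takes as long as a camera call. They do not tell look-alikes from the thing itself.
- imaging.find_in(picture, name): "location" ([row, column] as shares, 0 to 1, of the picture: columns of its width, rows of its height, amid what is visible of it).
- imaging.trace(picture, name): "region" (400x640 bool, what is visible of it) and "location" ([row, column] as shares, 0 to 1, of the picture: columns of its width, rows of its height, amid what is visible of it).
- imaging.tip_of(picture, name): "location" ([row, column] as shares, 0 to 1, of the picture: columns of its width, rows of its height: a listed point, or the origin of a listed thing).
The state is a dict: "time_s": time; "joint_positions": joint angles; "dq": joint speeds; "effort": joint torques, N m; "tool_pos": TCP position; "tool_rot": TCP orientation; "contact_force": force on the tool from outside, world axes, zero at the start; "wrist_torque": the same for the moment, N m; "opening": opening from 0.0 (shut) to 1.0 (fully open); "gripper_force": force on a finger pad.
Only numpy, scipy, OpenCV 4.12 (cv2) and the standard library are available. Lean on these libraries where they do the work, as an engineer would, in place of code of your own. Each camera call takes 0.05 s, during which the arm holds its last target. There are 200 camera calls.

## Working session

There is one attempt and no reset: what is moved stays moved. The work goes in short steps, Python scripts to look and compute and a tool call to move; the robot and the scene stay as the last step left them, time stands still between calls to the robot, and variables do not carry over. Pictures are saved under pics/ and viewed, at most 10 in all, crops included, and the job is handed in when it is done.

Besides the shell and the picture viewer there is one more tool, called as name(argument=value, ...), one argument or row to a line, values as JSON. carry_out: Moves the arm, as the interface text tells. Shift numbers are shares of 0.05 m and turn numbers shares of 10 degrees, none past 1 either way. Its arguments: {"type":"object","properties":{"commands":{"type":"array"}},"required":["commands"]}

```bash
mkdir -p pics; cat > h.py <<'E'
import numpy as np, cv2
from workcell import observe, imaging, ticket
def snap(n, save=None):
    p=imaging.snapshot(n)
    if save: cv2.imwrite(f'pics/{save}.png', p['color'][:,:,::-1])
    return p
def cam(p):
    R=cv2.Rodrigues(np.array(p['rvec'],float))[0]; t=np.array(p['tvec'],float).ravel()
    return R,t,np.array(p['intrinsics'],float)
def dist(p): return np.array([p['k1'],0,0,0],float)
def ray(p,uv):
    R,t,K=cam(p)
    n=cv2.undistortPoints(np.array([[uv]],float),K,dist(p))[0,0]
    return -R.T@t, R.T@np.array([n[0],n[1],1.])
def onz(p,uv,z):
    o,d=ray(p,uv); return o+d*(z-o[2])/d[2]
def proj(p,X):
    R,t,K=cam(p)
    return cv2.projectPoints(np.array(X,float).reshape(-1,3),np.array(p['rvec'],float),t,K,dist(p))[0][:,0]
def px(loc): return np.array([loc[1]*640,loc[0]*400])
E
cat > a.py <<'E'
from h import *
Z={'bracket_mid':.034,'bracket_tab':.064,'plate':.004,'rack':0,'mat':0,'tray':0,'insert_t':.006,'tseat_mid':.02,'tseat_tab':.02,'brush_mid':.0075,'brush_tip':.0075,'insert_b':.006,'bseat_mid':.0215,'bseat_tip':.0215,'jar':0,'carton':0,'lens':0}
for c in ['top','side']:
    p=snap(c,c+'0')
    print(c,'cam pos',ray(p,(320,200))[0].round(3))
    for n,z in Z.items():
        for r in imaging.tip_of(p,n)[:3]:
            u=px(r['location']); print(c,n,round(r['score'],2),u.round(0),onz(p,u,z).round(3)[:2])
print(observe())
E
python3 a.py
```

```text
top cam pos [0.404 0.057 1.339]
top bracket_mid 0.9 [215. 320.] [0.256 0.318]
top bracket_mid 0.65 [193. 248.] [0.441 0.38 ]
top bracket_mid 0.65 [239. 114.] [0.805 0.263]
top bracket_tab 0.71 [266. 299.] [0.31  0.182]
top bracket_tab 0.69 [193. 247.] [0.444 0.37 ]
top bracket_tab 0.65 [207. 319.] [0.26  0.331]
top plate 0.65 [227. 241.] [0.46  0.295]
top plate 0.48 [284. 167.] [0.662 0.142]
top rack 0.73 [416. 192.] [ 0.592 -0.222]
top rack 0.69 [213. 247.] [0.444 0.333]
top mat 0.9 [305. 229.] [0.493 0.084]
top mat 0.63 [348. 140.] [ 0.741 -0.036]
top insert_t 0.85 [389. 196.] [ 0.58  -0.148]
top insert_t 0.73 [451. 190.] [ 0.596 -0.319]
top insert_t 0.69 [419. 195.] [ 0.584 -0.229]
top tseat_mid 0.63 [452. 189.] [ 0.598 -0.317]
top tseat_tab 0.57 [440. 190.] [ 0.595 -0.283]
top brush_mid 0.97 [281. 168.] [0.661 0.148]
top brush_mid 0.35 [284. 169.] [0.657 0.142]
top brush_tip 0.75 [288. 194.] [0.588 0.13 ]
top brush_tip 0.21 [195. 248.] [0.441 0.38 ]
top insert_b 0.85 [389. 196.] [ 0.58  -0.148]
top insert_b 0.73 [451. 190.] [ 0.596 -0.319]
top insert_b 0.69 [419. 195.] [ 0.584 -0
[... 1807 characters left out ...]
': 1.8, 'joint_positions': array([ 1.05439439e+00,  1.23810990e-01,  1.65028955e+00,  2.95934034e-05,
        1.36749525e+00, -8.26185618e-02]), 'dq': array([ 0.00122801,  0.00051975,  0.0007631 , -0.0007269 ,  0.0025699 ,
        0.00130816]), 'effort': array([-2.03722266e-04, -4.23578310e+01, -3.65744019e+01, -2.07889957e-05,
        5.34304963e-04, -3.34960177e-06]), 'tool_pos': array([0.27322692, 0.58977996, 0.23132128]), 'tool_rot': array([-1.43092066e-05,  2.15198095e-01,  9.76570417e-01,  2.77845183e-06]), 'contact_force': array([-0.68317348,  0.37811413,  0.04687017]), 'wrist_torque': array([ 0.00709769, -0.02074243, -0.00770095]), 'gripper_force': 0.0, 'opening': 0.9979374243608023}
```

```bash
python3 -c "
import cv2,numpy as np
a=cv2.imread('pics/top0.png');b=cv2.imread('pics/side0.png')
a=cv2.resize(a[90:360,130:490],(800,600))
cv2.imwrite('pics/t1.png',a)
c=cv2.resize(b[110:250,190:460],None,fx=2.9,fy=2.9,interpolation=cv2.INTER_CUBIC)
cv2.imwrite('pics/s1.png',c)"
```

```text
(no output)
```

View pics/t1.png

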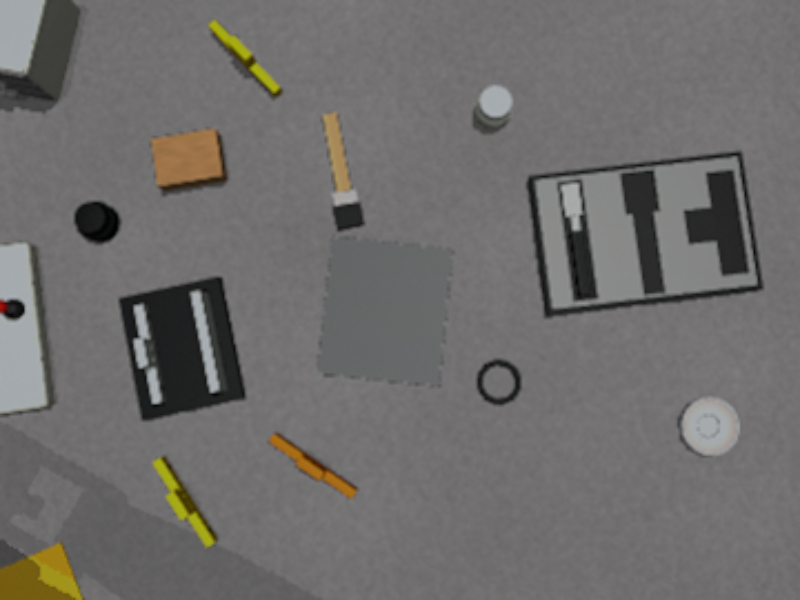

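View pics/s1.png

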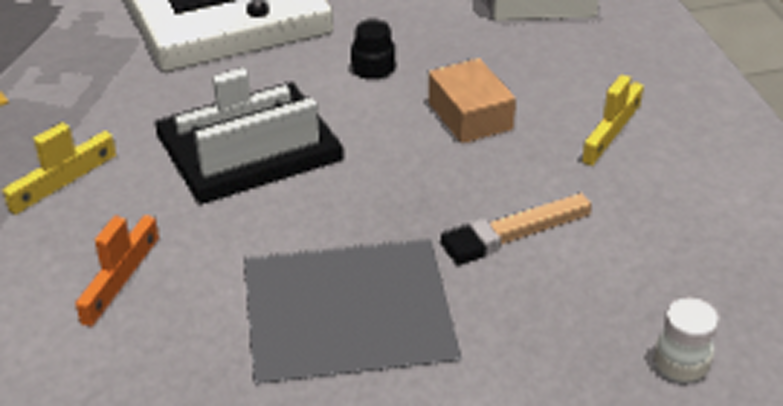

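The top crop shows the rack at (180,350), with the silver T bracket in its left slot (147,355) and the spare plate in the right slot (205,340). The brush is at (343,170), the mat at (388,310), and the tray has the spatula at (575,240), the brush compartment at (643,232) and the T compartment at (722,222), tab to the left.

T-shaped candidates are the two yellow ones at (245,57) and (185,500), the orange one at (312,465), and the silver one in the rack at (147,355). The silver one fits, because it is aluminium and standing in a rack slot. The side crop confirms it at (232,95).

Next I'll write a planner and move above the bracket.

```bash
cat >> h.py <<'E'
from scipy.spatial.transform import Rotation as Ro
def pose():
    s=observe(); w,x,y,z=s['tool_rot']; R=Ro.from_quat([x,y,z,w]).as_matrix()
    return np.array(s['tool_pos']),R
def yang(R=None):
    R=pose()[1] if R is None else R
    return np.degrees(np.arctan2(R[1,1],R[0,1]))
def to(target,ya=None):
    """total tool-frame shift (units of 0.05 m, in present axes) and total roll (units of 10 deg), to do shift first"""
    p,R=pose(); d=R.T@(np.array(target)-p)/.05
    r=0 if ya is None else -((ya-yang(R)+180)%360-180)/10
    print('at',p.round(4),'yang',round(yang(R),2),'shift',d.round(3),'roll',round(r,3))
E
python3 - <<'E'
from h import *
to([.42,.36,.22],100.6)
E
```

```text
at [0.2732 0.5898 0.2313] yang 65.15 shift [-4.595 -2.936  0.226] roll -3.545
```

carry_out(
  commands=[
    {"travel": [-0.92,-0.59,0.04],"roll": 0,"hand": 1},
    {"travel": [-0.92,-0.59,0.04],"roll": 0,"hand": 1},
    {"travel": [-0.92,-0.59,0.04],"roll": 0,"hand": 1},
    {"travel": [-0.92,-0.59,0.04],"roll": 0,"hand": 1},
    {"travel": [-0.92,-0.59,0.04],"roll": -0.9,"hand": 1},
    {"travel": [0,0,0],"roll": -0.9,"hand": 1},
    {"travel": [0,0,0],"roll": -0.9,"hand": 1},
    {"travel": [0,0,0],"roll": -0.85,"hand": 1},
  ],
)

```text
time_s: 2.8
tool_pos: [0.4201, 0.359, 0.2214]
tool_rot: [0.0, -0.095, 0.995, 0.0]
contact_force: [-0.7, 0.3, 0.9]
opening: 1.002
gripper_force: 0.0
```

```bash
python3 - <<'E'
from h import *
p=snap('wrist','w1'); to([.42,.36,.22],100.6)
c,d=ray(p,(320,200)); print('cam',c.round(3),d.round(3))
for n,z in {'bracket_mid':.034,'bracket_tab':.064,'plate':.004,'rack':0}.items():
    for r in imaging.tip_of(p,n)[:2]:
        u=px(r['location']); print(n,round(r['score'],2),u.round(0),onz(p,u,z).round(4)[:2])
E
```

```text
at [0.4201 0.3591 0.2214] yang 101.07 shift [-0.002  0.018  0.029] roll 0.047
cam [0.342 0.342 0.364] [ 0.308  0.056 -0.95 ]
bracket_mid 0.86 [171.  46.] [0.3113 0.175 ]
bracket_mid 0.79 [326. 196.] [0.4433 0.3682]
bracket_tab 0.97 [330. 202.] [0.4406 0.3714]
bracket_tab 0.89 [318.  23.] [0.268 0.325]
plate 0.36 [329. 205.] [0.4646 0.3764]
rack 0.88 [302. 189.] [0.4493 0.3367]
```

View pics/w1.png

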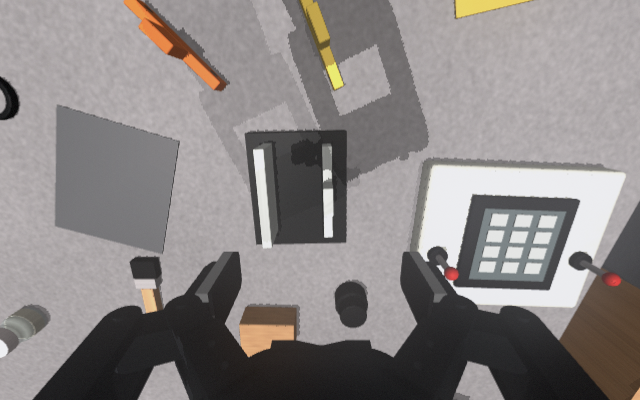

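The wrist view shows the rack at (298,187), with the bracket's bar along column ~328 (rows 145–237) and its tab at (328,185). The plate is at (265,195). I'll fit the bracket's line.

```bash
cat > b.py <<'E'
from h import *
p=snap('wrist'); im=p['color'].astype(int).min(2)
P=[];
for r in list(range(148,166))+list(range(205,236)):
    c=np.where(im[r,316:342]>110)[0]+316
    if len(c): P.append((onz(p,(c.min(),r),.030),onz(p,(c.max()+1,r),.030)))
P=np.array(P)
for k in (0,1):
    a=np.polyfit(P[:,k,0],P[:,k,1],1); print('edge',k,'deg',np.degrees(np.arctan(a[0])).round(2),'y at .443',np.polyval(a,.443).round(4))
print('x ends',P[0].round(4),P[-1].round(4))
c=np.where(im[140:245,325:331].max(1)>110)[0]+140; print('rows',c.min(),c.max(), onz(p,(327,c.min()),.03).round(4), onz(p,(328,c.max()+1),.03).round(4))
# rack dark corners
m=(p['color'].max(2)<50).astype(np.uint8); m[245:]=0; m[:125]=0; m[:,:240]=0; m[:,350:]=0
m=cv2.morphologyEx(m,cv2.MORPH_CLOSE,np.ones((25,25)))
q=cv2.approxPolyDP(cv2.convexHull(np.argwhere(m)[:,::-1].astype(np.int32)),8,True)[:,0]
for u in q: print(u,onz(p,u,.018).round(4))
for n in ['bracket_mid','bracket_tab']:
  for r in imaging.tip_of(p,n)[:2]: print(n,round(r['score'],2),px(r['location']).round(1),onz(p,px(r['location']),.034 if 'mid' in n else .064).round(4))
E
python3 b.py
```

```text
edge 0 deg 12.18 y at .443 0.3645
edge 1 deg 12.99 y at .443 0.3765
x ends [[0.386  0.3525 0.03  ]
 [0.3841 0.3631 0.03  ]] [[0.4974 0.3762 0.03  ]
 [0.4953 0.3878 0.03  ]]
rows 146 244 [0.3826 0.3579 0.03  ] [0.5109 0.3842 0.03  ]
[345 131] [0.3624 0.3765 0.018 ]
[336 198] [0.448  0.3828 0.018 ]
[322 216] [0.4762 0.3695 0.018 ]
[279 218] [0.4896 0.3135 0.018 ]
[274 159] [0.412  0.2964 0.018 ]
[318 131] [0.3684 0.3443 0.018 ]
bracket_mid 0.94 [317.2  32.5] [0.2689 0.3254 0.034 ]
bracket_mid 0.72 [169.2  48.2] [0.3121 0.1738 0.034 ]
bracket_tab 0.75 [268.9 322.3] [0.62   0.3248 0.064 ]
bracket_tab 0.67 [317.7  23.5] [0.2681 0.3261 0.064 ]
```

```bash
python3 - <<'E'
from h import *
to([.4425,.3705,.038],102.5)
E
```

```text
at [0.4199 0.3593 0.2213] yang 100.59 shift [-0.486  0.137  3.667] roll -0.191
```

carry_out(
  commands=[
    {"travel": [-0.486,0.137,0.9],"roll": -0.19,"hand": 0.3},
    {"travel": [0,0,0.9],"roll": 0,"hand": 0.3},
    {"travel": [0,0,0.9],"roll": 0,"hand": 0.3},
    {"travel": [0,0,0.5],"roll": 0,"hand": 0.3},
    {"travel": [0,0,0.46],"roll": 0,"hand": 0.3},
    {"travel": [0,0,0],"roll": 0,"hand": 0.3},
  ],
)

```text
time_s: 3.95
tool_pos: [0.441, 0.3695, 0.0361]
tool_rot: [-0.002, -0.109, 0.994, -0.001]
contact_force: [-0.5, 0.1, 0.7]
opening: 0.649
gripper_force: 0.0
```

```bash
python3 - <<'E'
from h import *
p=snap('side','s2'); to([.4425,.3705,.038],102.5)
w=snap('wrist')
a=cv2.resize(p['color'][100:200,200:360,::-1],None,fx=4,fy=4,interpolation=cv2.INTER_CUBIC)
b=cv2.resize(w['color'][130:400,:,::-1],(640,270))[:190]
cv2.imwrite('pics/c2.png',np.vstack([a,b]))
E
```

```text
at [0.4421 0.3702 0.0377] yang 102.53 shift [-0.01   0.003 -0.005] roll 0.003
```

View pics/c2.png

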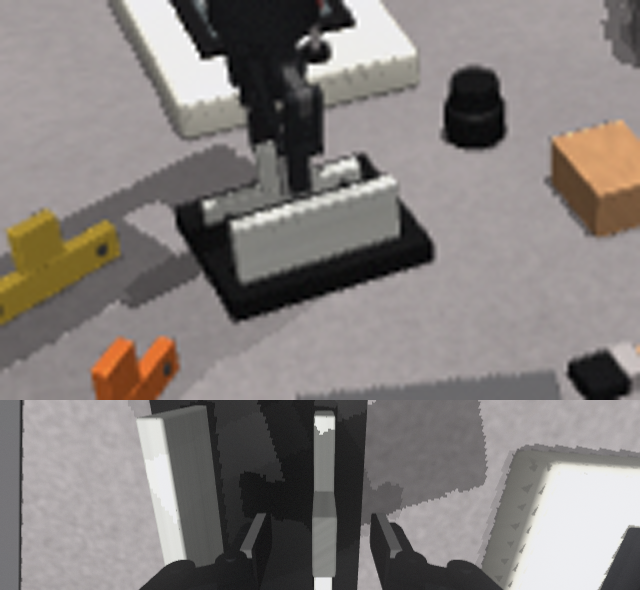

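The side crop shows the finger just right of the tab's visible part at (265,165). The wrist crop shows the tab centred between the pads, at column 323. I'll check the position along x by projection.

```bash
python3 - <<'E'
from h import *
p=snap('side'); th=np.radians(12.5); x=np.array([np.cos(th),np.sin(th),0]); y=np.array([-x[1],x[0],0])
for xc in [(.4425,.3705,.004),(.432,.368,.004)]:
    c=np.array(xc)
    pts=[c-.06*x+y*-.006+[0,0,.026],c+.06*x-y*.006+[0,0,.026],c-.017*x-y*.006+[0,0,.04],c+.017*x-y*.006+[0,0,.04]]
    print(((proj(p,pts)-[200,100])*4).round(0).tolist())
print(((proj(p,[pose()[0]])-[200,100])*4).round(0))
w=snap('wrist')
t=[c0+[0,0,.06] for c0 in (np.array([.4425,.3705,.004])-.017*x,np.array([.4425,.3705,.004])+.017*x)]
print('wrist crop',(proj(w,t)+[0,270]).round(0).tolist())
E
```

```text
[[208.0, 208.0], [363.0, 163.0], [263.0, 176.0], [307.0, 163.0]]
[[194.0, 212.0], [350.0, 167.0], [249.0, 180.0], [293.0, 167.0]]
[[284. 169.]]
wrist crop [[324.0, 516.0], [324.0, 575.0]]
```

The projection agrees with the picture to about 2 mm. Closing and lifting.

carry_out(
  commands=[
    {"travel": [0,0,0],"roll": 0,"hand": -1},
    {"travel": [0,0,0],"roll": 0,"hand": -1},
    {"travel": [0,0,0],"roll": 0,"hand": -1},
    {"travel": [0,0,0],"roll": 0,"hand": -1},
    {"travel": [0,0,0],"roll": 0,"hand": -1},
    {"travel": [0,0,-0.3],"roll": 0,"hand": -1},
    {"travel": [0,0,-0.8],"roll": 0,"hand": -1},
    {"travel": [0,0,-0.8],"roll": 0,"hand": -1},
  ],
)

```text
time_s: 5.15
tool_pos: [0.4419, 0.3699, 0.134]
tool_rot: [-0.001, -0.109, 0.994, -0.001]
contact_force: [0.8, 1.0, -1.3]
opening: 0.126
gripper_force: 58.8
```

```bash
python3 - <<'E'
from h import *
p=snap('top'); 
for r in imaging.trace(p,'mat')[:1]:
    m=r['region'].astype(np.uint8); q=cv2.boxPoints(cv2.minAreaRect(np.argwhere(m)[:,::-1].astype(np.float32)))
    W=np.array([onz(p,u,.002) for u in q]); print(r['score'],W.round(3).tolist(),W.mean(0).round(3))
s=observe(); print(s['opening'],s['gripper_force'],s['contact_force'])
to([.49,.06,.16],100)
E
```

```text
0.8 [[0.413, 0.171, 0.002], [0.582, 0.154, 0.002], [0.565, 0.003, 0.002], [0.397, 0.023, 0.002]] [0.489 0.088 0.002]
0.12412354831320828 58.827343583106995 [0.6925835  0.78094078 0.39434404]
at [0.4452 0.3723 0.1395] yang 102.56 shift [ 0.48  -6.29  -0.437] roll 0.256
```

```bash
python3 - <<'E'
from h import *
to([.489,.063,.10],96)
E
```

```text
at [0.4452 0.3723 0.1395] yang 102.56 shift [ 0.498 -6.232  0.763] roll 0.656
```

carry_out(
  commands=[
    {"travel": [0.07,-0.89,0],"roll": 0,"hand": -1},
    {"travel": [0.07,-0.89,0],"roll": 0,"hand": -1},
    {"travel": [0.07,-0.89,0],"roll": 0,"hand": -1},
    {"travel": [0.07,-0.89,0],"roll": 0,"hand": -1},
    {"travel": [0.07,-0.89,0],"roll": 0,"hand": -1},
    {"travel": [0.07,-0.89,0.3],"roll": 0,"hand": -1},
    {"travel": [0.07,-0.89,0.46],"roll": 0.65,"hand": -1},
    {"travel": [0,0,0],"roll": 0,"hand": -1},
  ],
)

```text
time_s: 6.25
tool_pos: [0.4839, 0.0587, 0.0921]
tool_rot: [-0.003, -0.051, 0.999, -0.0]
contact_force: [-1.0, -0.2, -1.4]
opening: 0.126
gripper_force: 59.0
```

```bash
python3 - <<'E'
from h import *
p=snap('side','s3')
to([.489,.063,.0365],96); print(observe()['opening'])
for n in ['bracket_mid','bracket_tab']:
  for r in imaging.tip_of(p,n)[:4]: print(n,round(r['score'],2),px(r['location']).round(1))
T=pose()[0]; print('exp mid',proj(p,[T]).round(1),'tab',proj(p,[T+[0,0,.026]]).round(1))
E
```

```text
at [0.4847 0.06   0.0933] yang 95.91 shift [-0.096  0.051  1.137] roll -0.009
0.13081914539632183
bracket_mid 0.81 [211.2 164.9]
bracket_mid 0.67 [412.1 351.4]
bracket_mid 0.64 [402.6 145. ]
bracket_mid 0.62 [228.1 196.3]
bracket_tab 0.96 [307. 188.]
bracket_tab 0.96 [228. 190.]
bracket_tab 0.95 [204. 154.]
bracket_tab 0.53 [402.4 138.4]
exp mid [[308.9 195.1]] tab [[308.5 186.5]]
```

carry_out(
  commands=[
    {"travel": [0,0.05,0.5],"roll": 0,"hand": -1},
    {"travel": [0,0,0.5],"roll": 0,"hand": -1},
    {"travel": [0,0,0.1],"roll": 0,"hand": -1},
    {"travel": [0,0,0],"roll": 0,"hand": -1},
    {"travel": [0,0,0],"roll": 0,"hand": -1},
  ],
)

```text
time_s: 7.02
tool_pos: [0.4871, 0.0639, 0.0417]
tool_rot: [0.001, -0.053, 0.999, -0.0]
contact_force: [0.2, 0.7, -0.6]
opening: 0.129
gripper_force: 59.0
```

carry_out(
  commands=[
    {"travel": [0,0,0.06],"roll": 0,"hand": -1},
    {"travel": [0,0,0.05],"roll": 0,"hand": -1},
    {"travel": [0,0,0],"roll": 0,"hand": -1},
    {"travel": [0,0,0],"roll": 0,"hand": -1},
  ],
)

```text
time_s: 7.52
tool_pos: [0.4868, 0.0636, 0.0369]
tool_rot: [0.0, -0.053, 0.999, 0.0]
contact_force: [-5.1, -0.3, 10.9]
opening: 0.123
gripper_force: 60.7
```

carry_out(
  commands=[
    {"travel": [0,0,0],"roll": 0,"hand": 1},
    {"travel": [0,0,0],"roll": 0,"hand": 1},
    {"travel": [0,0,0],"roll": 0,"hand": 1},
    {"travel": [0,0,0],"roll": 0,"hand": 1},
    {"travel": [0,0,0],"roll": 0,"hand": 1},
    {"travel": [0,0,0],"roll": 0,"hand": 1},
  ],
)

```text
time_s: 8.28
tool_pos: [0.486, 0.0636, 0.0348]
tool_rot: [-0.0, -0.053, 0.999, -0.0]
contact_force: [0.3, -0.1, -0.3]
opening: 1.004
gripper_force: 0.0
```

```bash
python3 - <<'E'
from h import *
p=snap('side'); w=snap('wrist'); print(observe()['opening'],pose()[0])
a=cv2.resize(p['color'][130:240,230:390,::-1],None,fx=4,fy=4,interpolation=cv2.INTER_CUBIC)[:330]
cv2.imwrite('pics/c4.png',np.vstack([a,w['color'][130:400,:,::-1]]))
E
```

```text
1.0008665975163125 [0.48603271 0.06359169 0.03481549]
```

View pics/c4.png

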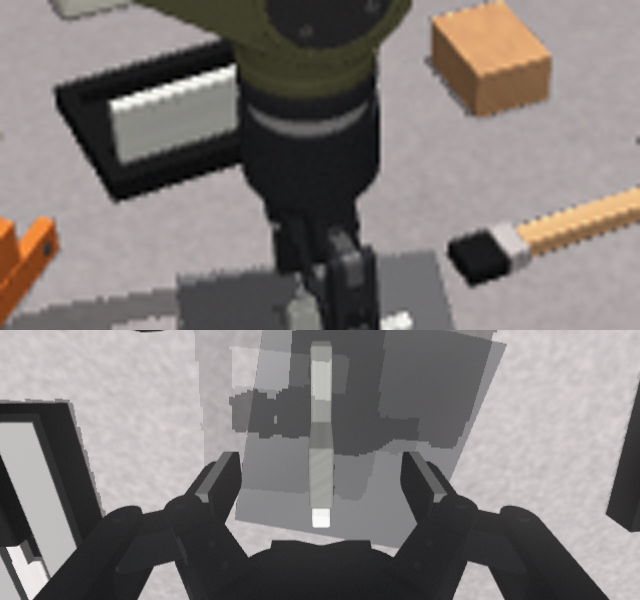

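The bracket stands on the mat between the open fingers, at wrist crop (321,430). I'll tip it toward +y with the rear finger.

carry_out(
  commands=[
    {"travel": [0,0.25,0],"roll": 0,"hand": 1},
    {"travel": [0,0.25,0],"roll": 0,"hand": 1},
    {"travel": [0,0.15,0],"roll": 0,"hand": 1},
    {"travel": [0,0.15,0],"roll": 0,"hand": 1},
    {"travel": [0,0.15,0],"roll": 0,"hand": 1},
    {"travel": [0,0.15,0],"roll": 0,"hand": 1},
    {"travel": [0,0.15,0],"roll": 0,"hand": 1},
    {"travel": [0,0,0],"roll": 0,"hand": 1},
  ],
)

```text
time_s: 9.38
tool_pos: [0.4794, 0.1262, 0.0348]
tool_rot: [-0.0, -0.053, 0.999, -0.0]
contact_force: [-0.1, -0.2, -1.0]
opening: 0.999
gripper_force: 0.0
```

carry_out(
  commands=[
    {"travel": [0,0,0],"roll": 0,"hand": 1},
    {"travel": [0,0,-0.8],"roll": 0,"hand": 1},
    {"travel": [0,0,-0.8],"roll": 0,"hand": 1},
    {"travel": [1,0,-0.8],"roll": 0,"hand": 1},
    {"travel": [0,0,0],"roll": 0,"hand": 1},
    {"travel": [0,0,0],"roll": 0,"hand": 1},
  ],
)

```text
time_s: 10.12
tool_pos: [0.4309, 0.1204, 0.1536]
tool_rot: [0.0, -0.053, 0.999, -0.0]
contact_force: [0.3, -0.2, -1.3]
opening: 0.999
gripper_force: 0.0
```

```bash
python3 - <<'E'
from h import *
w=snap('wrist','w5'); print(pose()[0],yang())
for n in ['bracket_mid','bracket_tab']:
  for r in imaging.tip_of(w,n)[:4]: print(n,round(r['score'],2),px(r['location']).round(1),onz(w,px(r['location']),.008).round(4))
t=snap('top','t5')
for n in ['bracket_mid','bracket_tab','tseat_mid','tseat_tab','bseat_mid','bseat_tip']:
  for r in imaging.tip_of(t,n)[:4]: print(n,round(r['score'],2),px(r['location']).round(1),onz(t,px(r['location']),.008 if n[:2]=='br' else .0145 if n[0]=='t' else .0215).round(4))
E
```

```text
[0.43066214 0.12035718 0.15274902] 96.02609345369267
bracket_mid 0.81 [585.1  29.7] [0.2597 0.3413 0.008 ]
bracket_mid 0.78 [298.9 226.2] [0.4804 0.099  0.008 ]
bracket_mid 0.7 [397.8  64.5] [0.3057 0.1781 0.008 ]
bracket_tab 0.97 [623.2  15.8] [0.2457 0.3708 0.008 ]
bracket_tab 0.94 [404.9  54.8] [0.2969 0.1831 0.008 ]
bracket_tab 0.68 [324.6 224.9] [0.4758 0.1276 0.008 ]
bracket_mid 0.61 [240.8 115.9] [0.8072 0.2609 0.008 ]
bracket_mid 0.58 [214.4 316.2] [0.2617 0.3236 0.008 ]
bracket_mid 0.46 [299.6 233.4] [0.4797 0.0979 0.008 ]
bracket_mid 0.36 [271.7 298.8] [0.306  0.1723 0.008 ]
bracket_tab 0.79 [207.9 319.9] [0.2522 0.3407 0.008 ]
bracket_tab 0.79 [236.6 112.9] [0.8158 0.2727 0.008 ]
bracket_tab 0.43 [267.8 296.5] [0.3121 0.1827 0.008 ]
tseat_mid 0.65 [452.5 187.8] [ 0.6016 -0.3194  0.0145]
tseat_tab 0.93 [440.9 194. ] [ 0.5846 -0.2871  0.0145]
bseat_mid 0.82 [419.6 192. ] [ 0.5894 -0.2277  0.0215]
bseat_tip 0.93 [417.3 172.4] [ 0.6433 -0.2231  0.0215]
bseat_tip 0.72 [224.8 244.8] [0.4495 0.2969 0.0215]
bseat_tip 0.44 [280.9 169.1] [0.6541 0.1481 0.0215]
bseat_tip 0.22 [351.1 261.2] [ 0.4042 -0.0396  0.0215]
```

View pics/w5.png

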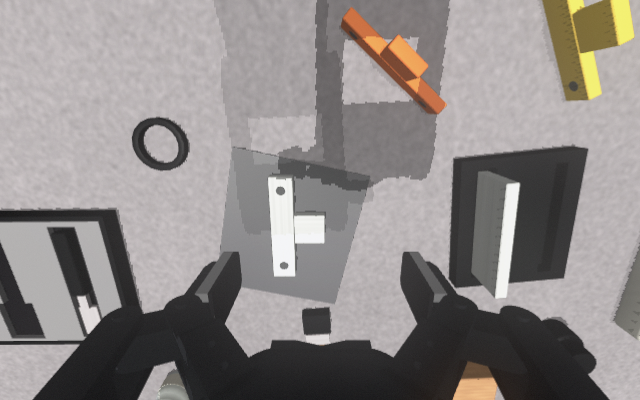

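The bracket lies flat on the mat: bar at (282,227), tab to the right ending at (325,228). I'll measure its pose from the bright region.

```bash
cat > fit.py <<'E'
from h import *
from scipy.optimize import minimize
T=np.array([(-60,0),(60,0),(60,26),(17,26),(17,60),(-17,60),(-17,26),(-60,26)])/1e3
def fitpoly(p,mask,poly,z,x0,pos=True):
    """fit planar polygon pose (x,y,theta rad) at height z to mask by soft overlap"""
    dt=cv2.GaussianBlur(mask.astype(np.float32),(5,5),0)
    def f(v):
        c,s=np.cos(v[2]),np.sin(v[2]); P=np.array([[v[0]+c*a-s*b,v[1]+s*a+c*b,z] for a,b in poly])
        u=proj(p,P); m=np.zeros(mask.shape,np.uint8); cv2.fillPoly(m,[np.round(u*16).astype(np.int32)],255,cv2.LINE_AA,4)
        m=cv2.GaussianBlur(m.astype(np.float32)/255,(5,5),0)
        return float(((m-dt)**2).sum())
    r=None
    for k in range(3):
        x=x0 if r is None else r.x
        r=minimize(f,x,method='Nelder-Mead',options=dict(initial_simplex=[x,[x[0]+.006,x[1],x[2]],[x[0],x[1]+.006,x[2]],[x[0],x[1],x[2]+.06]],xatol=1e-5,fatol=1e-3))
    return r.x,r.fun,mask.sum()
E
python3 - <<'E'
from fit import *
p=snap('wrist'); im=p['color'].min(2)
m=np.zeros(im.shape,bool); m[165:285,255:340]=im[165:285,255:340]>150
m=cv2.morphologyEx(m.astype(np.uint8),cv2.MORPH_CLOSE,np.ones((9,9)))
x,f,n=fitpoly(p,m,T,.014,[.485,.07,np.radians(8)])
print(x.round(4),np.degrees(x[2]),f,n)
c=np.array([x[0]-np.sin(x[2])*.03,x[1]+np.cos(x[2])*.03]); print('mid',c.round(4))
to([c[0],c[1],.10],np.degrees(x[2])+90)
E
```

```text
[0.4847 0.0679 0.1072] 6.144544213925291 63.027748107910156 3177
mid [0.4815 0.0977]
at [0.4309 0.1206 0.1536] yang 96.04 shift [-0.959 -0.561  1.071] roll -0.01
```

carry_out(
  commands=[
    {"travel": [-0.96,-0.56,0],"roll": 0,"hand": 0.7},
    {"travel": [0,0,0.8],"roll": 0,"hand": 0.7},
    {"travel": [0,0,0.8],"roll": 0,"hand": 0.7},
    {"travel": [0,0,0.8],"roll": 0,"hand": 0.7},
    {"travel": [0,0,0.2],"roll": 0,"hand": 0.7},
    {"travel": [0,0,0],"roll": 0,"hand": 0.7},
    {"travel": [0,0,0],"roll": 0,"hand": 0.7},
    {"travel": [0,0,0],"roll": 0,"hand": 0.7},
  ],
)

```text
time_s: 11.68
tool_pos: [0.483, 0.098, 0.0257]
tool_rot: [0.002, -0.053, 0.999, 0.0]
contact_force: [0.5, -0.3, -0.1]
opening: 0.852
gripper_force: 0.0
```

```bash
python3 - <<'E'
from h import *
to([.4815,.0977,.006],96.1); print(observe()['opening'],observe()['contact_force'])
w=snap('wrist','w6')
E
```

```text
at [0.483  0.098  0.0257] yang 96.05 shift [ 0.032 -0.003  0.394] roll -0.005
0.8518441618178146 [ 0.54040963 -0.27331922 -0.1050771 ]
```

View pics/w6.png

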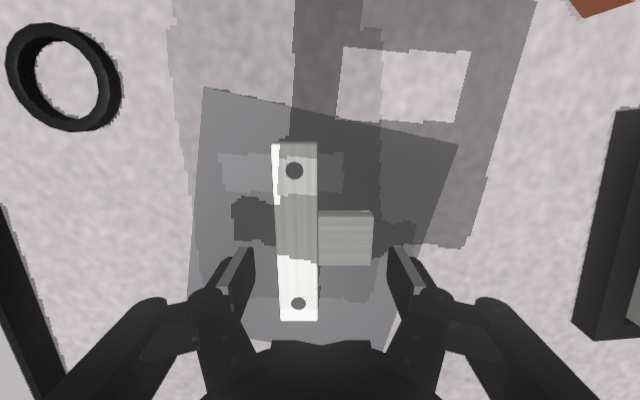

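The T (columns 272–373) sits centred between the fingers (columns 253–388). I'll descend to find the mat by touch.

carry_out(
  commands=[
    {"travel": [0.03,0,0.3],"roll": 0,"hand": 0.7},
    {"travel": [0,0,0.2],"roll": 0,"hand": 0.7},
    {"travel": [0,0,0],"roll": 0,"hand": 0.7},
    {"travel": [0,0,0.04],"roll": 0,"hand": 0.7},
    {"travel": [0,0,0],"roll": 0,"hand": 0.7},
  ],
)

```text
time_s: 12.35
tool_pos: [0.4803, 0.0977, -0.0031]
tool_rot: [0.0, -0.053, 0.999, 0.0]
contact_force: [-0.2, -0.4, -0.3]
opening: 0.849
gripper_force: 0.0
```

carry_out(
  commands=[
    {"travel": [0,0,0.03],"roll": 0,"hand": 0.7},
    {"travel": [0,0,0],"roll": 0,"hand": 0.7},
    {"travel": [0,0,0.02],"roll": 0,"hand": 0.7},
    {"travel": [0,0,0],"roll": 0,"hand": 0.7},
  ],
)

```text
time_s: 12.85
tool_pos: [0.48, 0.0977, -0.0057]
tool_rot: [-0.0, -0.053, 0.999, -0.0]
contact_force: [0.7, -0.1, -0.6]
opening: 0.848
gripper_force: 0.0
```

carry_out(
  commands=[
    {"travel": [0,0,0.02],"roll": 0,"hand": 0.7},
    {"travel": [0,0,0],"roll": 0,"hand": 0.7},
    {"travel": [0,0,0.02],"roll": 0,"hand": 0.7},
    {"travel": [0,0,0],"roll": 0,"hand": 0.7},
  ],
)

```text
time_s: 13.35
tool_pos: [0.4803, 0.0977, -0.0065]
tool_rot: [-0.0, -0.053, 0.999, -0.0]
contact_force: [-5.2, -0.2, 10.6]
opening: 0.847
gripper_force: 5.0
```

carry_out(
  commands=[
    {"travel": [0,0,-0.22],"roll": 0,"hand": 0.7},
    {"travel": [0,0,0],"roll": 0,"hand": 0.7},
    {"travel": [0,0,0],"roll": 0,"hand": -1},
    {"travel": [0,0,0],"roll": 0,"hand": -1},
    {"travel": [0,0,0],"roll": 0,"hand": -1},
    {"travel": [0,0,0],"roll": 0,"hand": -1},
  ],
)

```text
time_s: 14.1
tool_pos: [0.4807, 0.0978, 0.0042]
tool_rot: [0.0, -0.053, 0.999, 0.0]
contact_force: [-1.4, 0.9, 6.8]
opening: 0.673
gripper_force: 63.9
```

Gripped by its edges. I'll lift it and carry it over beside the tray for a close look.

carry_out(
  commands=[
    {"travel": [0,0,-0.3],"roll": 0,"hand": -1},
    {"travel": [0,0,-0.9],"roll": 0,"hand": -1},
    {"travel": [0,0,-0.9],"roll": 0,"hand": -1},
    {"travel": [0,0,-0.9],"roll": 0,"hand": -1},
    {"travel": [0,0,0],"roll": 0,"hand": -1},
  ],
)

```text
time_s: 14.72
tool_pos: [0.4829, 0.0979, 0.1585]
tool_rot: [0.005, -0.053, 0.999, 0.0]
contact_force: [0.8, -0.1, -0.8]
opening: 0.677
gripper_force: 64.6
```

```bash
python3 - <<'E'
from fit import *
print(observe()['opening'],observe()['contact_force']); 
S=np.array([(-64,-34),(64,-34),(64,0),(21,0),(21,34),(-21,34),(-21,0),(-64,0)])/1e3
B=np.array([(-76,-13),(24,-13),(24,-21),(76,-21),(76,21),(24,21),(24,13),(-76,13)])/1e3
for c in ['top','side']:
    p=snap(c); g=p['color'].max(2)
    for poly,x0,nm in ((S,[.597,-.317,np.radians(7)],'T'),(B,[.583,-.228,np.radians(7)],'B')):
        # mask: dark inside neighbourhood
        big=[(a*1.12,b*1.15) for a,b in poly]; cc,s=np.cos(x0[2]),np.sin(x0[2])
        u=proj(p,[[x0[0]+cc*a-s*b,x0[1]+s*a+cc*b,.018] for a,b in big]); nb=np.zeros(g.shape,np.uint8); cv2.fillPoly(nb,[cv2.convexHull(np.round(u).astype(np.int32))],1)
        x,f,n=fitpoly(p,((g<95)&(nb>0)).astype(np.uint8),poly,.020,x0); print(c,nm,x[:2].round(4),np.degrees(x[2]).round(2),round(f),n)
to([.68,-.27,.2],96.5)
E
```

```text
0.6768490287768785 [ 0.80479389 -0.05028995 -0.75119748]
top T [ 0.5944 -0.3133] 6.08 37 826
top B [ 0.5873 -0.2291] 6.59 48 682
side T [ 0.5934 -0.3128] 6.09 102 1849
side B [ 0.5868 -0.2295] 5.79 108 1150
at [0.4798 0.0976 0.1534] yang 96.05 shift [-3.207 -7.733 -0.93 ] roll -0.045
```

```bash
python3 - <<'E'
from h import *
to([.5935,-.313,.06],96.1)
E
```

```text
at [0.4798 0.0976 0.1534] yang 96.05 shift [-1.395 -8.406  1.87 ] roll -0.005
```

carry_out(
  commands=[
    {"travel": [-0.2,-0.9,0],"roll": 0,"hand": -1},
    {"travel": [-0.2,-0.9,0],"roll": 0,"hand": -1},
    {"travel": [-0.2,-0.9,0],"roll": 0,"hand": -1},
    {"travel": [-0.2,-0.9,0],"roll": 0,"hand": -1},
    {"travel": [-0.2,-0.9,0],"roll": 0,"hand": -1},
    {"travel": [-0.2,-0.9,0],"roll": 0,"hand": -1},
    {"travel": [-0.2,-0.9,0],"roll": 0,"hand": -1},
    {"travel": [0,-0.9,0],"roll": 0,"hand": -1},
  ],
)

```text
time_s: 15.82
tool_pos: [0.5866, -0.2537, 0.1501]
tool_rot: [-0.002, -0.053, 0.999, 0.001]
contact_force: [0.5, 0.2, -1.6]
opening: 0.677
gripper_force: 64.7
```

carry_out(
  commands=[
    {"travel": [0,-0.9,0.4],"roll": 0,"hand": -1},
    {"travel": [0,-0.3,0.5],"roll": 0,"hand": -1},
    {"travel": [0,0,0.5],"roll": 0,"hand": -1},
    {"travel": [0,0,0.4],"roll": 0,"hand": -1},
    {"travel": [0,0,0],"roll": 0,"hand": -1},
    {"travel": [0,0,0],"roll": 0,"hand": -1},
  ],
)

```text
time_s: 16.58
tool_pos: [0.5943, -0.3125, 0.0638]
tool_rot: [0.0, -0.053, 0.999, -0.0]
contact_force: [0.4, -1.0, -0.4]
opening: 0.673
gripper_force: 64.7
```

```bash
python3 - <<'E'
from h import *
to([.5935,-.313,.03],96.1); print(observe()['opening'])
w=snap('wrist','w7'); s=snap('side','s7')
cv2.imwrite('pics/c7.png',np.vstack([cv2.resize(s['color'][250:390,330:500,::-1],(640,527),interpolation=cv2.INTER_CUBIC)[100:400],w['color'][110:,:,::-1]]))
E
```

```text
at [ 0.5943 -0.3125  0.0638] yang 96.08 shift [ 0.017 -0.008  0.676] roll -0.002
0.67335828025561
```

View pics/c7.png

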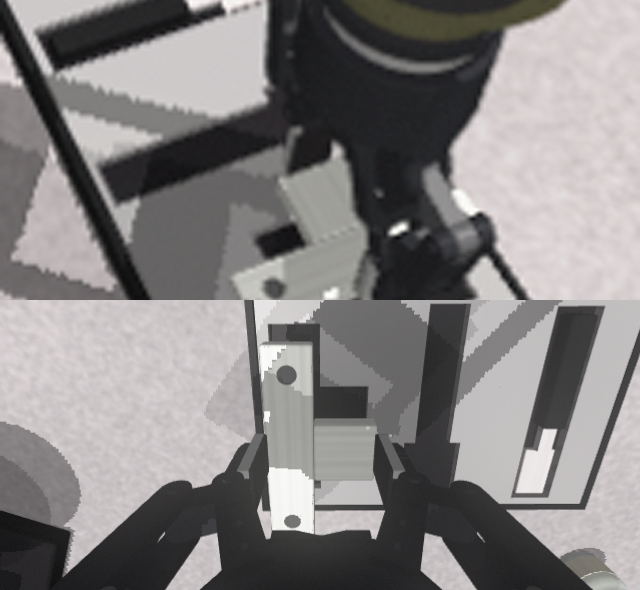

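The wrist view shows the bracket squarely held above the T compartment, whose dark corners show at (268,324), (320,324) and (367,387) in the crop. I'll check these against my estimates.

```bash
python3 - <<'E'
from h import *
w=snap('wrist'); th=np.radians(6.1); c,s=np.cos(th),np.sin(th)
f=lambda o,a,b,z:[o[0]+c*a-s*b,o[1]+s*a+c*b,z]
O=(.594,-.313); print('seat',(proj(w,[f(O,-.064,-.034,.02),f(O,-.064,0,.02),f(O,-.021,.034,.02)])+[0,190]).round(0).tolist())
p=pose()[0]; O=(p[0]+.0008,p[1]); z=p[2]-.002+.012
print('brk',(proj(w,[f(O,-.06,-.03,z),f(O,-.06,-.004,z),f(O,-.017,.03,z)])+[0,190]).round(0).tolist())
E
```

```text
seat [[272.0, 321.0], [324.0, 321.0], [372.0, 384.0]]
brk [[261.0, 343.0], [316.0, 343.0], [381.0, 425.0]]
```

carry_out(
  commands=[
    {"travel": [-0.01,-0.03,0.4],"roll": 0,"hand": -1},
    {"travel": [0,0,0.3],"roll": 0,"hand": -1},
    {"travel": [0,0,0.14],"roll": 0,"hand": -1},
    {"travel": [0,0,0.04],"roll": 0,"hand": -1},
    {"travel": [0,0,0],"roll": 0,"hand": -1},
    {"travel": [0,0,0],"roll": 0,"hand": -1},
  ],
)

```text
time_s: 17.48
tool_pos: [0.5951, -0.3144, 0.0201]
tool_rot: [0.001, -0.053, 0.999, -0.0]
contact_force: [0.2, -0.2, -0.6]
opening: 0.675
gripper_force: 64.7
```

carry_out(
  commands=[
    {"travel": [0,0,0.03],"roll": 0,"hand": -1},
    {"travel": [0,0,0.02],"roll": 0,"hand": -1},
    {"travel": [0,0,0],"roll": 0,"hand": -1},
    {"travel": [0,0,0],"roll": 0,"hand": -1},
  ],
)

```text
time_s: 17.98
tool_pos: [0.5946, -0.3141, 0.0169]
tool_rot: [-0.0, -0.053, 0.999, -0.0]
contact_force: [-0.0, -0.2, -1.5]
opening: 0.677
gripper_force: 64.7
```

carry_out(
  commands=[
    {"travel": [0,0,0.02],"roll": 0,"hand": -1},
    {"travel": [0,0,0],"roll": 0,"hand": -1},
    {"travel": [0,0,0],"roll": 0,"hand": 0.7},
    {"travel": [0,0,0],"roll": 0,"hand": 0.7},
    {"travel": [0,0,0],"roll": 0,"hand": 0.7},
    {"travel": [0,0,-0.3],"roll": 0,"hand": 0.7},
    {"travel": [0,0,-1],"roll": 0,"hand": 0.7},
    {"travel": [0,0,-1],"roll": 0,"hand": 0.7},
  ],
)

```text
time_s: 18.98
tool_pos: [0.5945, -0.314, 0.1328]
tool_rot: [-0.0, -0.053, 0.999, 0.0]
contact_force: [0.2, 0.1, 0.6]
opening: 0.851
gripper_force: 0.0
```

```bash
python3 - <<'E'
from fit import *
w=snap('wrist','w8'); s=snap('side','s8')
print(pose()[0])
p=snap('top'); g=p['color']
B=np.array([(-80,-9),(20,-9),(20,-15),(36,-15),(36,-17),(64,-17),(64,17),(36,17),(36,15),(20,15),(20,9),(-80,9)])/1e3
for c,q in (('top',p),('side',s)):
  for r in imaging.trace(q,'brush')[:2]:
    m=r['region'].astype(np.uint8); x,f,n=fitpoly(q,m,B,.012,[.657,.148,np.radians(193)]); print(c,round(r['score'],2),x[:2].round(4),np.degrees(x[2]).round(2),round(f),n)
cv2.imwrite('pics/c8.png',np.vstack([cv2.resize(s['color'][250:390,330:500,::-1],(640,527),interpolation=cv2.INTER_CUBIC)[120:420],w['color'][110:,:,::-1]]))
to([.66,.149,.15],103)
E
```

```text
[ 0.59878879 -0.31668656  0.14080225]
top 0.85 [0.6537 0.1408] 190.39 7 484
side 0.5 [0.6474 0.1431] 200.17 200 103
at [ 0.5946 -0.3141  0.1316] yang 96.05 shift [-2.276  9.072 -0.371] roll -0.695
```

View pics/c8.png

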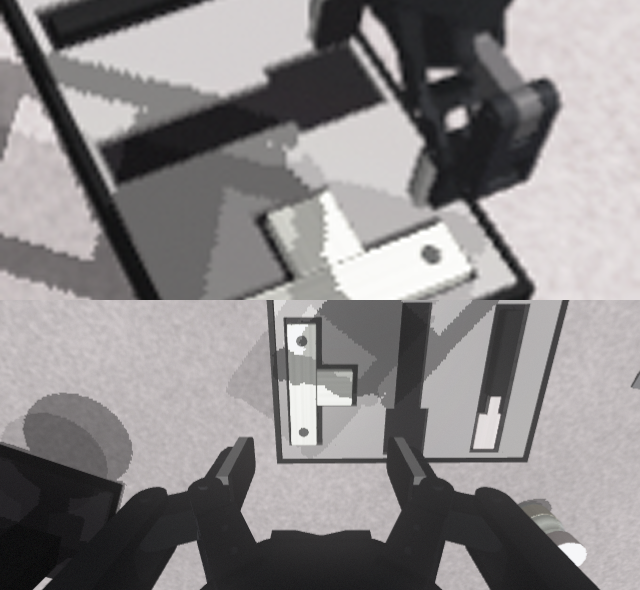

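The bracket is seated in the T compartment, with an even gap all round in the wrist crop at (318,385). Now the brush: I'll fly to it and measure from close by.

carry_out(
  commands=[
    {"travel": [-0.35,0.95,-0.2],"roll": 0,"hand": 0},
    {"travel": [-0.35,0.95,-0.2],"roll": 0,"hand": 0},
    {"travel": [-0.35,0.95,-0.2],"roll": 0,"hand": 0},
    {"travel": [-0.35,0.95,-0.2],"roll": 0,"hand": 0},
    {"travel": [-0.35,0.95,-0.2],"roll": 0,"hand": 0},
    {"travel": [-0.35,0.95,0],"roll": 0,"hand": 0},
    {"travel": [-0.35,0.95,0],"roll": 0,"hand": 0},
    {"travel": [-0.35,0.95,0],"roll": -0.43,"hand": 0},
  ],
)

```text
time_s: 20.23
tool_pos: [0.6928, 0.0801, 0.1783]
tool_rot: [-0.002, -0.091, 0.996, 0.0]
contact_force: [0.1, -1.1, 0.4]
opening: 0.496
gripper_force: 0.0
```

carry_out(
  commands=[
    {"travel": [-0.3,0.8,0],"roll": 0,"hand": 0},
    {"travel": [-0.3,0.7,0],"roll": 0,"hand": 0},
    {"travel": [0,0,0],"roll": 0,"hand": 0},
    {"travel": [0,0,0],"roll": 0,"hand": 0},
  ],
)

```text
time_s: 20.72
tool_pos: [0.7089, 0.1572, 0.1789]
tool_rot: [-0.002, -0.09, 0.996, -0.0]
contact_force: [-0.4, -0.7, 1.1]
opening: 0.503
gripper_force: 0.0
```

```bash
cat > br.py <<'E'
from fit import *
B=np.array([(-80,-9),(20,-9),(20,-15),(36,-15),(36,-17),(64,-17),(64,17),(36,17),(36,15),(20,15),(20,9),(-80,9)])/1e3
w=snap('wrist','w9'); to([.6537,.1408,.1],100.4)
for r in imaging.trace(w,'brush')[:2]:
    m=r['region'].astype(np.uint8); x,f,n=fitpoly(w,m,B,.013,[.654,.141,np.radians(190.4)]); print(round(r['score'],2),x[:2].round(4),np.degrees(x[2]).round(2),round(f),n)
# handle only by colour
h=w['color'].astype(int); m=((h[:,:,0]-h[:,:,2]>50)).astype(np.uint8)
nb=np.zeros(m.shape,np.uint8); c,s=np.cos(np.radians(190.4)),np.sin(np.radians(190.4))
u=proj(w,[[.6537+c*a-s*b,.1408+s*a+c*b,.013] for a,b in ((-.095,-.025),(.02,-.025),(.02,.025),(-.095,.025))])
cv2.fillPoly(nb,[np.round(u).astype(np.int32)],1); m&=nb
H=np.array([(-80,-9),(20,-9),(20,9),(-80,9)])/1e3
x,f,n=fitpoly(w,m,H,.013,[.654,.141,np.radians(190.4)]); print('handle',x[:2].round(4),np.degrees(x[2]).round(2),round(f),n)
E
python3 br.py
```

```text
at [0.7092 0.1567 0.1794] yang 100.3 shift [ 1.145 -0.114  1.591] roll -0.01
0.86 [0.6591 0.1406] 190.44 52 2853
handle [0.659  0.1404] 190.46 254 1149
```

```bash
python3 br.py; python3 - <<'E'
from fit import *
B=np.array([(-80,-9),(20,-9),(20,-15),(36,-15),(36,-17),(64,-17),(64,17),(36,17),(36,15),(20,15),(20,9),(-80,9)])/1e3
q=snap('side')
for r in imaging.trace(q,'brush')[:1]:
    m=r['region'].astype(np.uint8); x,f,n=fitpoly(q,m,B,.010,[.656,.141,np.radians(190.4)]); print(round(r['score'],2),x[:2].round(4),np.degrees(x[2]).round(2),round(f),n)
to([.657,.1406,.04],100.4)
E
```

```text
at [0.7095 0.1564 0.1803] yang 100.26 shift [ 1.152 -0.108  1.607] roll -0.014
0.57 [0.6591 0.1404] 190.45 103 2734
handle [0.6591 0.1407] 190.38 253 1140
0.81 [0.6574 0.1405] 193.4 28 491
at [0.7099 0.1567 0.181 ] yang 100.28 shift [ 1.098 -0.128  2.819] roll -0.012
```

carry_out(
  commands=[
    {"travel": [0.55,-0.06,0],"roll": -0.01,"hand": 0},
    {"travel": [0.54,-0.06,0.5],"roll": 0,"hand": 0},
    {"travel": [0,0,0.9],"roll": 0,"hand": 0},
    {"travel": [0,0,0.9],"roll": 0,"hand": 0},
    {"travel": [0,0,0.4],"roll": 0,"hand": 0},
    {"travel": [0,0,0],"roll": 0,"hand": 0},
    {"travel": [0,0,0],"roll": 0,"hand": 0},
  ],
)

```text
time_s: 21.9
tool_pos: [0.659, 0.1421, 0.0482]
tool_rot: [0.002, -0.091, 0.996, 0.0]
contact_force: [-0.0, -0.3, 0.9]
opening: 0.499
gripper_force: 0.0
```

```bash
sed -i "s/^to(.*$//" br.py; python3 br.py; python3 - <<'E'
from h import *
to([.6575,.1406,.0065],100.4)
E
```

```text
at [0.6592 0.1422 0.0486] yang 100.44 shift [ 0.11  -0.007 -1.029] roll 0.004
0.85 [0.6587 0.1407] 190.59 62 6590
handle [0.6601 0.1408] 190.64 108 2847
at [0.6592 0.1422 0.0486] yang 100.44 shift [ 0.043 -0.025  0.842] roll 0.004
```

carry_out(
  commands=[
    {"travel": [0,-0.025,0.4],"roll": 0,"hand": 0},
    {"travel": [0,0,0.3],"roll": 0,"hand": 0},
    {"travel": [0,0,0.13],"roll": 0,"hand": 0},
    {"travel": [0,0,0],"roll": 0,"hand": 0},
    {"travel": [0,0,0],"roll": 0,"hand": 0},
  ],
)

```text
time_s: 22.62
tool_pos: [0.6579, 0.1408, 0.0047]
tool_rot: [0.0, -0.091, 0.996, 0.0]
contact_force: [-0.1, 0.1, -0.1]
opening: 0.502
gripper_force: 0.0
```

carry_out(
  commands=[
    {"travel": [0,0,-0.05],"roll": 0,"hand": -1},
    {"travel": [0,0,0],"roll": 0,"hand": -1},
    {"travel": [0,0,0],"roll": 0,"hand": -1},
    {"travel": [0,0,0],"roll": 0,"hand": -1},
    {"travel": [0,0,0],"roll": 0,"hand": -1},
    {"travel": [0,0,0],"roll": 0,"hand": -1},
  ],
)

```text
time_s: 23.38
tool_pos: [0.6585, 0.1409, 0.0083]
tool_rot: [0.001, -0.091, 0.996, 0.0]
contact_force: [-0.9, 0.7, 6.8]
opening: 0.187
gripper_force: 60.7
```

carry_out(
  commands=[
    {"travel": [0,0,-0.3],"roll": 0,"hand": -1},
    {"travel": [0,0,-0.9],"roll": 0,"hand": -1},
    {"travel": [0,0,-0.9],"roll": 0,"hand": -1},
    {"travel": [0,0,-0.3],"roll": 1,"hand": -1},
    {"travel": [0,0,0],"roll": 1,"hand": -1},
    {"travel": [0,0,0],"roll": 1,"hand": -1},
    {"travel": [0,0,0],"roll": 1,"hand": -1},
    {"travel": [0,0,0],"roll": 1,"hand": -1},
  ],
)

```text
time_s: 24.38
tool_pos: [0.6573, 0.1407, 0.1272]
tool_rot: [-0.0, 0.341, 0.94, -0.0]
contact_force: [-0.1, -0.2, -0.5]
opening: 0.184
gripper_force: 60.0
```

carry_out(
  commands=[
    {"travel": [0,0,0],"roll": 1,"hand": -1},
    {"travel": [0,0,0],"roll": 1,"hand": -1},
    {"travel": [0,0,0],"roll": 1,"hand": -1},
    {"travel": [0,0,0],"roll": 1,"hand": -1},
    {"travel": [0,0,0],"roll": 1,"hand": -1},
    {"travel": [0,0,0],"roll": 1,"hand": -1},
    {"travel": [0,0,0],"roll": 1,"hand": -1},
    {"travel": [0,0,0],"roll": 1,"hand": -1},
  ],
)

```text
time_s: 25.38
tool_pos: [0.6573, 0.1407, 0.1271]
tool_rot: [-0.0, 0.866, 0.501, -0.0]
contact_force: [-0.7, 0.1, -0.9]
opening: 0.186
gripper_force: 60.0
```

carry_out(
  commands=[
    {"travel": [0,0,0],"roll": 1,"hand": -1},
    {"travel": [0,0,0],"roll": 1,"hand": -1},
    {"travel": [0,0,0],"roll": 1,"hand": -1},
    {"travel": [0,0,0],"roll": 1,"hand": -1},
    {"travel": [0,0,0],"roll": 1,"hand": -1},
    {"travel": [0,0,0],"roll": 0.44,"hand": -1},
    {"travel": [0,0,0],"roll": 0,"hand": -1},
    {"travel": [0,0,0],"roll": 0,"hand": -1},
  ],
)

```text
time_s: 26.38
tool_pos: [0.6575, 0.1407, 0.127]
tool_rot: [0.0, 0.999, 0.053, -0.0]
contact_force: [-0.1, 0.3, -0.2]
opening: 0.182
gripper_force: 60.0
```

```bash
python3 - <<'E'
from h import *
to([.594,-.2287,.13],-84); print(observe()['opening'])
E
```

```text
at [0.6575 0.1407 0.127 ] yang -83.89 shift [-2.048  7.211 -0.059] roll 0.011
0.18206950976546266
```

carry_out(
  commands=[
    {"travel": [-0.256,0.9,0],"roll": 0.01,"hand": -1},
    {"travel": [-0.256,0.9,0],"roll": 0,"hand": -1},
    {"travel": [-0.256,0.9,0],"roll": 0,"hand": -1},
    {"travel": [-0.256,0.9,0],"roll": 0,"hand": -1},
    {"travel": [-0.256,0.9,0],"roll": 0,"hand": -1},
    {"travel": [-0.256,0.9,0],"roll": 0,"hand": -1},
    {"travel": [-0.256,0.9,0],"roll": 0,"hand": -1},
    {"travel": [-0.256,0.9,0],"roll": 0,"hand": -1},
  ],
)

```text
time_s: 27.38
tool_pos: [0.5927, -0.2294, 0.1271]
tool_rot: [0.0, 0.999, 0.052, 0.0]
contact_force: [0.7, -0.3, -0.7]
opening: 0.183
gripper_force: 60.0
```

carry_out(
  commands=[
    {"travel": [0,0,0.6],"roll": 0,"hand": -1},
    {"travel": [0,0,0.6],"roll": 0,"hand": -1},
    {"travel": [0,0,0.25],"roll": 0,"hand": -1},
    {"travel": [0,0,0],"roll": 0,"hand": -1},
    {"travel": [0,0,0],"roll": 0,"hand": -1},
  ],
)

```text
time_s: 28.0
tool_pos: [0.5941, -0.2282, 0.0559]
tool_rot: [0.001, 0.999, 0.052, 0.001]
contact_force: [0.1, -0.2, -0.3]
opening: 0.19
gripper_force: 60.0
```

```bash
python3 - <<'E'
from fit import *
B=np.array([(-80,-9),(20,-9),(20,-15),(36,-15),(36,-17),(64,-17),(64,17),(36,17),(36,15),(20,15),(20,9),(-80,9)])/1e3
to([.594,-.2287,.022],-84); P=pose()[0]; print(observe()['opening'])
w=snap('wrist','w10'); s=snap('side','s10')
th=np.radians(6.05); c,sn=np.cos(th),np.sin(th)
f=lambda o,a,b,z:[o[0]+c*a-sn*b,o[1]+sn*a+c*b,z]
SB=[(-76,-13),(24,-13),(24,-21),(76,-21),(76,21),(24,21),(24,13),(-76,13)]
out=[]
for q in (w,s):
    im=np.ascontiguousarray(q['color'][:,:,::-1])
    k=1 if q is w else 3
    im=cv2.resize(im,None,fx=k,fy=k,interpolation=cv2.INTER_CUBIC)
    u=proj(q,[f((.586,-.2295),a/1e3,b/1e3,.02) for a,b in SB])*k; v=proj(q,[f(P,a,b,P[2]-.008+.015) for a,b in B])*k
    cv2.polylines(im,[np.round(u).astype(np.int32)],True,(0,255,0),1); cv2.polylines(im,[np.round(v).astype(np.int32)],True,(0,0,255),1)
    out.append(im if q is w else im[800:1000,920:1560])
cv2.imwrite('pics/c10.png',np.vstack(out))
E
```

```text
at [ 0.5941 -0.2282  0.0559] yang -84.02 shift [-0.005  0.009  0.679] roll -0.002
0.18955559288682963
```

View pics/c10.png

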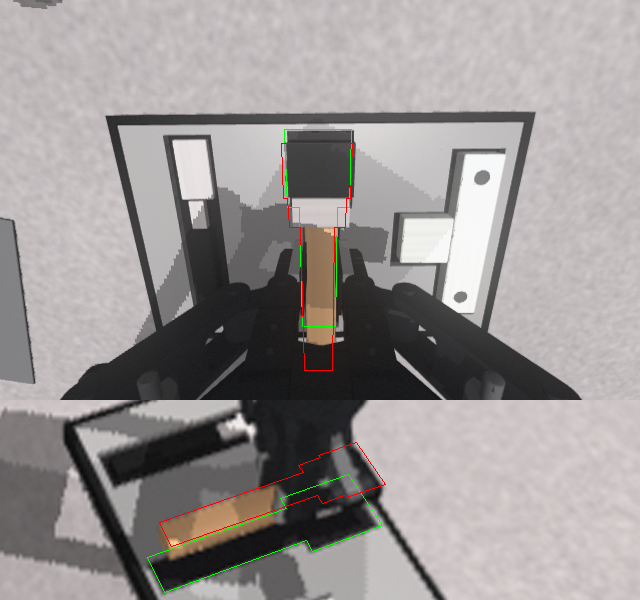

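The overlay shows the held brush (red) and the compartment (green, around (318,230) in the wrist view and (265,540) in the side view) matching the picture to within about 1–2 mm. Lowering.

carry_out(
  commands=[
    {"travel": [0,0,0.3],"roll": 0,"hand": -1},
    {"travel": [0,0,0.2],"roll": 0,"hand": -1},
    {"travel": [0,0,0.1],"roll": 0,"hand": -1},
    {"travel": [0,0,0],"roll": 0,"hand": -1},
    {"travel": [0,0,0],"roll": 0,"hand": -1},
  ],
)

```text
time_s: 28.72
tool_pos: [0.5932, -0.2281, 0.0245]
tool_rot: [0.0, 0.999, 0.052, 0.0]
contact_force: [-0.8, -0.0, -0.5]
opening: 0.185
gripper_force: 60.0
```

carry_out(
  commands=[
    {"travel": [0,0,0.03],"roll": 0,"hand": -1},
    {"travel": [0,0,0],"roll": 0,"hand": -1},
    {"travel": [0,0,0],"roll": 0,"hand": -0.2},
    {"travel": [0,0,0],"roll": 0,"hand": -0.2},
    {"travel": [0,0,0],"roll": 0,"hand": -0.2},
    {"travel": [0,0,-0.3],"roll": 0,"hand": -0.2},
    {"travel": [0,0,-0.9],"roll": 0,"hand": -0.2},
    {"travel": [0,0,-0.9],"roll": 0,"hand": -0.2},
  ],
)

```text
time_s: 29.72
tool_pos: [0.593, -0.2279, 0.1298]
tool_rot: [0.0, 0.999, 0.052, 0.0]
contact_force: [-0.2, -1.0, 0.4]
opening: 0.403
gripper_force: 0.0
```

carry_out(
  commands=[
    {"travel": [-1,0,-0.5],"roll": 0,"hand": -0.2},
    {"travel": [-1,0,0],"roll": 0,"hand": -0.2},
    {"travel": [0,0,0],"roll": 0,"hand": -0.2},
    {"travel": [0,0,0],"roll": 0,"hand": -0.2},
    {"travel": [0,0,0],"roll": 0,"hand": -0.2},
  ],
)

```text
time_s: 30.35
tool_pos: [0.4947, -0.2384, 0.1535]
tool_rot: [0.0, 0.999, 0.052, 0.0]
contact_force: [0.4, 0.3, -0.1]
opening: 0.401
gripper_force: 0.0
```

```bash
python3 - <<'E'
from fit import *
B=np.array([(-80,-9),(20,-9),(20,-15),(36,-15),(36,-17),(64,-17),(64,17),(36,17),(36,15),(20,15),(20,9),(-80,9)])/1e3
print(pose()[0])
for c in ('top','side','wrist'):
    q=snap(c,c+'11'); im=q['color']
    for n,poly,z,x0 in (('brush',B,.026,[.594,-.2287,.106]),('bracket',T,.026,[.597,-.343,.106])):
        rs=[r for r in imaging.trace(q,n) if np.hypot(*(onz(q,px(r['location']),.02)[:2]-[.595,-.228 if n=='brush' else -.315]))<.05]
        for r in rs[:1]:
            m=r['region'].astype(np.uint8); x,f,k=fitpoly(q,m,poly,z,x0)
            if n=='bracket': x=np.array([x[0]-np.sin(x[2])*.03,x[1]+np.cos(x[2])*.03,x[2]])
            print(c,n,round(r['score'],2),x[:2].round(4),np.degrees(x[2]).round(2),round(f),k)
    # handle by colour, at different heights
    h=im.astype(int); m=(h[:,:,0]-h[:,:,2]>45)
    v,u=np.nonzero(m); ok=[(a,b) for a,b in zip(u,v) if np.hypot(*(onz(q,(a,b),.025)[:2]-[.565,-.23]))<.06]
    if ok:
        a,b=np.array(ok).T; m2=np.zeros(m.shape,np.uint8); m2[b,a]=1
        print(c,'handle px',len(ok),fitpoly(q,m2,np.array([(-80,-9),(20,-9),(20,9),(-80,9)])/1e3,.027,[.594,-.2287,.106])[:2])
w=imaging.snapshot('wrist')['color']
E
```

```text
[ 0.49468902 -0.23841384  0.15349389]
top brush 0.65 [ 0.5932 -0.2275] 5.92 18 464
top bracket 0.78 [ 0.5989 -0.3093] 3.57 362 206
top handle px 247 (array([ 0.59576713, -0.22705358,  0.11039729]), np.float64(13.977572441101074))
side brush 0.95 [ 0.5904 -0.2306] 5.82 16 944
side bracket 0.87 [ 0.5927 -0.3159] 5.88 8 1513
side handle px 619 (array([ 0.59024244, -0.22931602,  0.14195348]), np.float64(24.59562110900879))
wrist brush 0.84 [ 0.5935 -0.2301] 6.09 83 4532
wrist bracket 0.67 [ 0.5957 -0.3146] 6.33 68 5858
wrist handle px 2148 (array([ 0.5935058 , -0.23008255,  0.1048527 ]), np.float64(51.16407012939453))
```

```bash
python3 -c "
from workcell import ticket
print(ticket.hand_in())"
```

```text
the job is handed in; nothing more can be done
None
```

The bracket was laid flat on the mat and let go, taken again by its edges and laid in the T compartment; the brush lies in its compartment too, and the job was handed in at about 30 s of the 69 s allowed. Images and lowering heights indicate both are fully down, but I did not confirm it by touch.

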